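Flip the microscope desk's round marker

ROBOT

A 6-joint arm with a two-finger parallel gripper is mounted at the origin on the work surface. World frame = base frame: x ahead of the robot, y to its left, z up, the work surface at z = 0. Lengths are in mm, angles in rad, forces in N, time in s.
With the tool pointing down it reaches from about 275 to 1000 mm from the base axis. Payload 8.4 kg.
Tool frame: the origin (TCP) lies at the centre of the arm's flange, where the gripper is bolted on; the fingertips stand 173 mm ahead of it and the grasp point (between the pads) lies 155 mm ahead of it; z points along the fingers, y is the direction in which the jaws open and shut (so a half turn about z gives the same grasp; the last joint's range is limited). The gripper opens to 85 mm and grips with 20 to 120 N. Pads are 22 mm wide; open, the fingers measure 114 mm over their backs; the gripper's body (76 mm by 85 mm) begins 54 mm behind the grasp point. The pads swing forward as they close: fully open they stand 13 mm farther back than shut.
Start: joints at [1.219, 0.353, 1.633, -0, 1.155, -0.002], TCP at [214.193, 587.155, 404.681] pointing down, gripper open.
Joint ranges: [-2.63, 2.63], [-0.92, 2.1], [0.06, 2.66], [-1.3, 4.44], [0, 2.69], [-3.02, 3.02]. Speed limits (rad/s): [2.22, 2.22, 2.79, 3.14, 3.14, 3.14].

INTERFACE

Orientations are given as [roll, pitch, yaw] about the fixed x, y, z axes, in that order (R = Rz(yaw) Ry(pitch) Rx(roll)).
In Python, from rig import sense, grab_frame, camera_model, sign_off gives the robot as it stands. The module is installed in compiled form; this text tells all that it offers.
- The arm moves only by the tool step_arm, never from a script. Its argument "commands" is a list of rows, each a list of 3 entries, a list of its own where there are three numbers: the shift along the tool's x, y, z in mm, then the turn about the tool's z in rad, then the opening, from 0 (shut) to 1 (fully open). A call has 1 to 20 rows; each row shifts and turns the pose as measured when the row begins, along the tool's axes as they then stand; what a row does not reach is not made up. A row lasts 1/8 s, in which the tool goes at most 62.5 mm and 10.7 degrees, less where a joint would pass 70% of its speed; a pose out of reach is approached as far as the arm can. A call with a gripper value outside its range is refused whole. The fingers move at their own pace and stop on an object; "force" is the grip in N (left out, the last holds). Time passes only in rows, so rows that do not move let the fingers close. It gives the time, the measured TCP pose, the force and the opening at its end, in the units of the state.
- sense(): the state, without advancing time (a new reading comes with each control period).
- grab_frame(name): name is "scene" or "top"; returns the picture (384x512x3 uint8, blue, green, red); there is no depth.
- camera_model(name): a dict with "fx", "fy", "cx", "cy" (pixels), "dist" ([k1, k2, p1, p2, k3] as OpenCV has them; the pictures are not rectified), "R" (3x3) and "t" (3): a world point X has camera coordinates R X + t. Camera axes: x right, y down, z forward; pixel columns grow to the right and rows downward; lengths in mm; the calibration is good to about 2 mm. A picture is of the moment at which its call begins. camera_model takes no time and is no camera call.
- sign_off(): hands the job in, once; it reports no verdict.
The state is a dict: "clock": time; "qpos": joint angles; "qvel": joint speeds; "joint_efforts": joint torques, N m; "eef_pos": TCP position; "tcp_rot": TCP orientation; "contact_force": force on the tool from outside, world axes, zero at the start; "wrist_torque": the same for the moment, N m; "opening": opening from 0.0 (shut) to 1.0 (fully open).
Only numpy, scipy, OpenCV 4.12 (cv2) and the standard library are available. Lean on these libraries where they do the work, as an engineer would, in place of code of your own. Each camera call takes 0.05 s, during which the arm holds its last target. There are 200 camera calls.

TASK

The microscope is free again: on the marker stand with the round paddle, push the paddle up and right over its pivot, without flicking it, until it lies flat on the opposite rest and shows its other face. Only touch and push it: do not lift, tip or shove its stand along the desk, and leave the marker with the square paddle and everything else on the desk as they are.

Things in the scene. Friction and masses are not known exactly. Their poses are not given: they have to be found in the camera images.
- round_stand: Marker stand that carries the round paddle. Loose 1.3 kg stand (slides if pushed over about 5 N), base 190 x 100 x 12 mm. Origin under its centre on the desk; at yaw 0 x points away from the robot, y to its left. Axle along y at 60 mm height over the origin, in cheeks at y = +-33 mm (22 mm in x, 6 thick, tops at 68). Rest posts at x = +-68 mm (10 x 36 mm), tops at 57 mm.
- round_paddle (a joint): Round paddle's angle. 0: level on the -x rest, pointing to the stand's -x, plain face up; pi/2: straight up; pi (end stop): level on the +x rest, face with raised pad up. Starts at 0 to 0.25. Hinge friction 0.035 N m: it stays at any angle where it is left and never falls by itself; it must be pushed all the way down.
- round_pivot (a point): Middle of the round paddle's axle, 60 mm above the desk.
- round_tip (a point): Point on the round paddle's centre line, 72 mm from the axle (1 mm inside its end). The paddle: white, 5 mm thick, centred on the axle; a neck 30 mm wide and a disc of 56 mm diameter centred 45 mm from the axle; about 40 g.
- round_lever (a point): Tip of the round paddle's thumb lever: black tab 24 mm wide (y 43 to 67 mm in the stand), 6 mm thick, 40 mm from axle to tip, outside the cheek at +y. Rigid with the paddle, square to it: upright (tip 100 mm high) at angle 0, leaning to the stand's +x as the paddle rises, level at pi/2, hanging down at pi.
- square_stand: The other marker's stand, the same as round_stand. Leave alone.
- square_paddle (a joint): Square paddle's angle. 0: level on the -x rest, pointing to the stand's -x, plain face up; pi/2: straight up; pi (end stop): level on the +x rest, face with raised pad up. Starts at 0 to 0.25. Hinge friction 0.035 N m: it stays at any angle where it is left and never falls by itself; it must be pushed all the way down. Leave alone.
- square_tip (a point): End of the square paddle on its centre line, 72 mm from the axle. The paddle is white, 52 x 54 x 5 mm, square-ended, otherwise like the round one, with the same lever. Leave alone.
- drop_bottle: Small bottle, 36 mm diameter, 75 mm tall, loose, upright; origin under its centre. Leave alone.
- sample_jar: Clear jar with grey cap, 60 mm diameter, 60 mm tall, loose, upright; origin under its centre. Leave alone.
- remote: Black remote control, 140 x 45 x 22 mm, lying flat, loose; origin under its centre, long side along its x axis. Leave alone.
- tall_cup: White open cup, 72 mm diameter at the rim, 85 mm tall, loose; origin under its centre. Leave alone.
Things that resemble listed ones, but are neither listed nor needed, are in the scene too. Leave any green or red look-alike of the round_stand alone.

How it is judged:
By the outcome, as a careful person would: the job done as asked, in the order asked, and still so for the second after the job is handed in, with the robot touching nothing.
It also fails if it takes over 51 s, if anything falls off the work surface, if the arm or the gripper's body presses on something with over 40 N, if the wrist force passes 120 N, or if a joint passes its speed limit or range.

## Working session

There is one attempt and no reset: what is moved stays moved. The work goes in short steps, Python scripts to look and compute and a tool call to move; the robot and the scene stay as the last step left them, time stands still between calls to the robot, and variables do not carry over. Pictures are saved under pics/ and viewed, about 8 in all and at most 12, crops included, and the job is handed in when it is done.

Besides the shell and the picture viewer there is one more tool, called after ">>>" as a command line: name --argument value ..., lists and objects as JSON in quotes. step_arm: Moves the arm, as the interface text tells. Its arguments: {"type":"object","properties":{"commands":{"type":"array","items":{"type":"array"}},"force":{"type":"number"}},"required":["commands"]}

```bash
mkdir -p pics; python3 - <<'E'
from rig import *
import cv2
for n in("scene","top"):
    cv2.imwrite(f"pics/{n}0.png",grab_frame(n)); m=camera_model(n); print(n,m)
print(sense())
E
```

```text
scene {'fx': 410.8006663778482, 'fy': 410.8006663778482, 'cx': 252.73822792499092, 'cy': 189.92644448016546, 'dist': array([-0.02425378,  0.        ,  0.        ,  0.        ,  0.        ]), 'R': array([[-0.24437991,  0.96947221,  0.02005226],
       [ 0.58240761,  0.16328155, -0.7963294 ],
       [-0.77529339, -0.18292832, -0.60453072]]), 't': array([ 115.12516153, -212.05624853, 1589.9824861 ])}
top {'fx': 370.52567698780393, 'fy': 370.52567698780393, 'cx': 259.2607520218185, 'cy': 197.6646311272777, 'dist': array([0.03962981, 0.        , 0.        , 0.        , 0.        ]), 'R': array([[ 0.01208048, -0.9993665 ,  0.03347632],
       [-0.98960251, -0.0167476 , -0.14285092],
       [ 0.14332107, -0.03140254, -0.98917792]]), 't': array([ -34.35629441,  540.41078998, 1009.72308421])}
{'clock': 0.1, 'qpos': array([ 1.21859373e+00,  3.53607651e-01,  1.63407742e+00, -1.44014509e-05,
        1.15519558e+00, -2.41618408e-03]), 'qvel': array([-8.84135217e-04, -3.75678932e-04, -2.25387175e-03, -1.93339019e-04,
        9.11383730e-05,  3.31177158e-04]), 'joint_efforts': array([-1.23691614e-03, -6.06351542e+01, -3.42816174e+01, -6.67077597e-05,
        4.01351586e-03, -1.49540062e-05]), 'eef_pos': array([214.12317278, 586.94771722, 404.01108987]), 'tcp_rot': array([-3.14030462e+00,  1.00559287e-05,  2.79181207e+00]), 'contact_force': array([ 0.55797852, -0.57104135, -0.99474014]), 'wrist_torque': array([-0.03985632, -0.01399096, -0.01141905]), 'opening': 0.9998124264245405}
```

View pics/scene0.png

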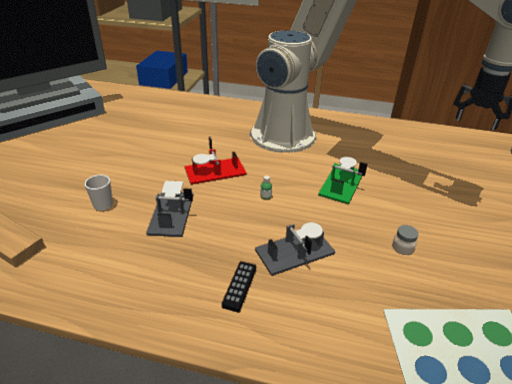

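View pics/top0.png

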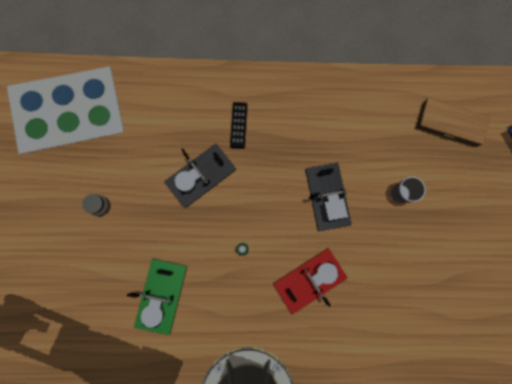

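Black stands: (200,175) top with a round disc, and (328,196) top with a square paddle. The red (310,280) and green (160,297) ones are look-alikes. The target is the black one at (200,175); I'll confirm it in a crop.

```bash
python3 - <<'E'
import cv2,numpy as np
a=cv2.imread("pics/top0.png")[135:217,155:245]; b=cv2.imread("pics/scene0.png")[210:280,245:345]
a=cv2.resize(a,None,fx=7,fy=7,interpolation=cv2.INTER_CUBIC)
b=cv2.resize(b,None,fx=7,fy=7,interpolation=cv2.INTER_CUBIC)
cv2.imwrite("pics/ca.png",a);cv2.imwrite("pics/cb.png",b)
E
```

```text
(no output)
```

View pics/ca.png

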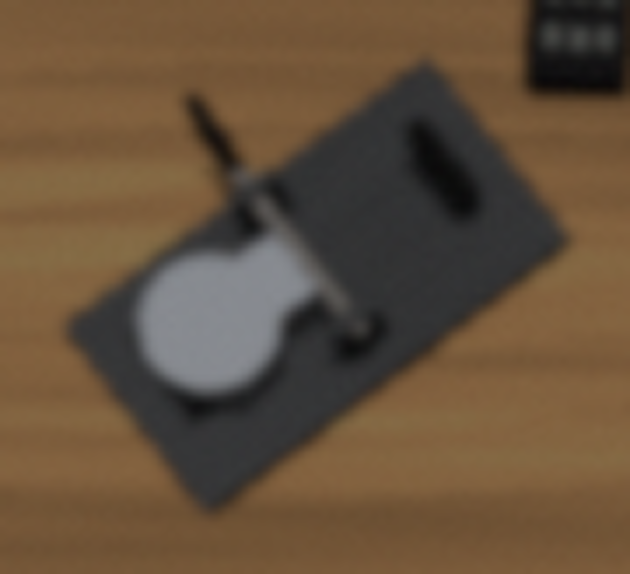

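View pics/cb.png

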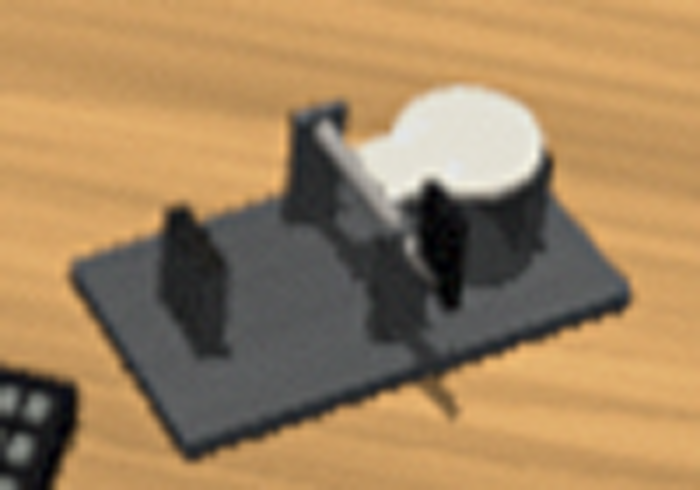

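The top crop confirms it: black base, white round disc at crop (210,320), lever at (190,100), so the stand's +x points to the upper right. Next I'll fit the pose.

```bash
cat >h.py <<'E'
import cv2,numpy as np
from rig import *
from scipy.optimize import least_squares
def proj(n,X):
    m=camera_model(n);K=np.array([[m['fx'],0,m['cx']],[0,m['fy'],m['cy']],[0,0,1]])
    return cv2.projectPoints(np.array(X,float).reshape(-1,1,3),cv2.Rodrigues(m['R'])[0],m['t'],K,m['dist'])[0][:,0]
def S(p,X):
    c,s=np.cos(p[2]),np.sin(p[2]); return np.array(X,float)@np.array([[c,-s,0],[s,c,0],[0,0,1]]).T+[p[0],p[1],0]
E
python3 - <<'E'
from h import *
f=lambda u,o:(np.array(u,float)+.5)/7-.5+o
# +x end, y+ / y-: 
T=f([(425,60),(570,240),(210,512),(70,325)],(155,135)); C=f([(190,440),(72,262),(632,285)],(245,210))
tx=[(95,50,12),(95,-50,12),(-95,-50,12),(-95,50,12)]
cx=[(95,50,12),(95,-50,12),(-95,50,12)]
def pad(a,r,y=0,h=0): return (-r*np.cos(a)+h*np.sin(a),y,60+r*np.sin(a)+h*np.cos(a))
Td=f([(210,322),(190,97)],(155,135)); Cd=f([(470,140),(434,185)],(245,210))
def r(p):
    P=[pad(p[3],45,0,2.5),pad(p[3],0,67,40)]; P2=[pad(p[3],45,0,2.5),pad(p[3],0,55,40)]
    return np.r_[(proj("top",S(p,tx))-T).ravel(),(proj("scene",S(p,cx))-C).ravel(),(proj("top",S(p,P))-Td).ravel(),(proj("scene",S(p,P2))-Cd).ravel()]
s=least_squares(r,[600,150,-.9,.1]);print(s.x,s.fun.round(1))
p=s.x
for n,X in dict(levertip=pad(p[3],0,55,40),tip=pad(p[3],72),disc=pad(p[3],45)).items():print(n,S(p,[X]).round(1))
E
```

```text
[ 6.07160258e+02  1.46590017e+02 -8.88200500e-01  7.59757348e-02] [ 0.  -0.2  0.2  0.2 -0.8  1.2 -1.7  0.9 -1.2  0.9 -1.4 -0.1 -0.1  0.6
 -0.2  0.7 -0.2  0.5 -1.1 -0.3  0.5  2.4]
levertip [[651.8 178.9  99.9]]
tip [[561.9 202.3  65.5]]
disc [[578.9 181.4  63.4]]
```

>>> step_arm --commands '[[[0, 0, 0], 0.18, 0], [[0, 0, 0], 0.18, 0], [[0, 0, 0], 0.18, 0], [[0, 0, 0], 0, 0]]' --force 40

```text
clock: 0.6
eef_pos: [213.9, 586.4, 402.3]
tcp_rot: [-3.138, 0.002, 2.237]
contact_force: [0.1, -0.5, -0.4]
opening: 0.144
```

```bash
cat >>h.py <<'E'
P=[607.2,146.6,-.888]
def where(goal=None):
    s=sense(); R=cv2.Rodrigues(np.zeros(3))[0]
    from scipy.spatial.transform import Rotation as Q
    R=Q.from_euler('xyz',s['tcp_rot']).as_matrix(); tip=s['eef_pos']+173*R[:,2]
    c,n=np.cos(P[2]),np.sin(P[2]); W=np.array([[c,n,0],[-n,c,0],[0,0,1]])
    print('t',round(s['clock'],2),'tip stand',(W@(tip-[P[0],P[1],0])).round(1),'yaw err',round((s['tcp_rot'][2]-P[2]-np.pi+np.pi)%(2*np.pi)-np.pi,3),'F stand',(W@s['contact_force']).round(2),'open',round(s['opening'],2))
    if goal is not None: print('shift',(R.T@(W.T@np.array(goal,float)+[P[0],P[1],0]-tip)).round(1))
E
python3 -c "
from h import *
where([-40,60,150])"
```

```text
t 0.6 tip stand [-589.   -28.3  229.3] yaw err -0.016 F stand [ 0.45 -0.28 -0.41] open 0.14
shift [-547.3   97.5   80.2]
```

>>> step_arm --commands '[[[-30, 5, 0], -0.016, 0], [[-50, 9, 0], 0, 0], [[-50, 9, 5], 0, 0], [[-50, 9, 5], 0, 0], [[-50, 9, 5], 0, 0], [[-50, 9, 5], 0, 0], [[-50, 9, 5], 0, 0], [[-50, 9, 5], 0, 0], [[-50, 9, 5], 0, 0], [[-50, 9, 5], 0, 0], [[-30, 9, 5], 0, 0], [[0, 0, 0], 0, 0]]'

```text
clock: 2.1
eef_pos: [629.6, 250.4, 354.4]
tcp_rot: [-3.137, 0.001, 2.316]
contact_force: [0.2, 0.5, 0.5]
opening: -0.001
```

```bash
python3 -c "
from h import *
where([-30,60,90])"
```

```text
t 2.1 tip stand [-66.1  82.1 181.4] yaw err 0.063 F stand [-0.33  0.47  0.52] open -0.0
shift [-34.5 -23.9  91.6]
```

>>> step_arm --commands '[[[-10, -8, 15], 0.03, 0], [[-10, -8, 15], 0.033, 0], [[-10, -6, 15], 0, 0], [[0, 0, 0], 0, 0]]'

```text
clock: 2.6
eef_pos: [630.0, 211.7, 305.3]
tcp_rot: [-3.134, 0.0, 2.255]
contact_force: [0.2, 0.6, -0.3]
opening: -0.003
```

```bash
python3 -c "
from h import *
where([-25,60,90])"
```

```text
t 2.6 tip stand [-36.1  57.4 132.3] yaw err 0.002 F stand [-0.36  0.49 -0.27] open -0.0
shift [-11.1   2.9  42.3]
```

>>> step_arm --commands '[[[2, 1, 14], 0, 0], [[2, 1, 14], 0, 0], [[0, 1, 13], 0, 0], [[0, 0, 0], 0, 0]]'

```text
clock: 3.1
eef_pos: [629.3, 218.0, 261.5]
tcp_rot: [-3.134, -0.0, 2.257]
contact_force: [0.6, -0.1, -0.1]
opening: 0.004
```

```bash
python3 - <<'E'
from h import *
where([-20,60,90])
b=grab_frame("scene")[200:280,245:345];a=grab_frame("top")[130:220,155:245]
b=cv2.resize(b,(500,400),interpolation=cv2.INTER_CUBIC);a=cv2.resize(a,(290,290),interpolation=cv2.INTER_CUBIC)
o=np.zeros((400,795,3),np.uint8);o[:,:500]=b;o[:290,505:]=a
cv2.imwrite("pics/p1.png",o)
E
```

```text
t 3.1 tip stand [-41.5  60.9  88.5] yaw err 0.003 F stand [ 0.48  0.37 -0.11] open 0.0
shift [-21.5  -1.   -1.5]
```

View pics/p1.png

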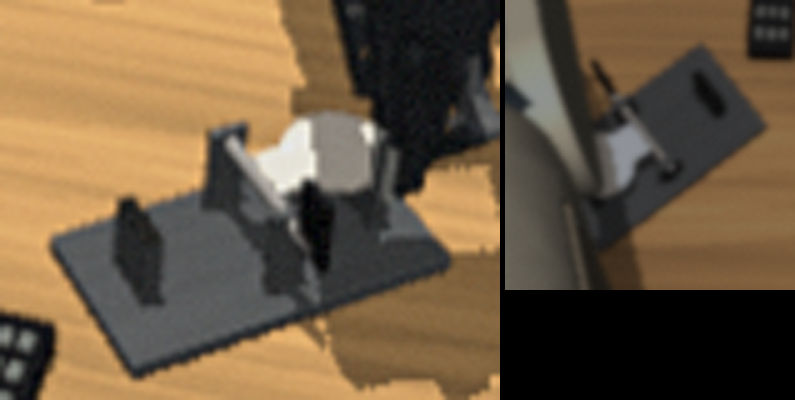

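>>> step_arm --commands '[[[-10, 1, 0], 0, 0], [[-8, 1, 0], 0, 0], [[-4, 0, 0], 0, 0], [[-3, 0, 0], 0, 0], [[-3, 0, 0], 0, 0], [[-3, 0, 0], 0, 0], [[0, 0, 0], 0, 0]]'

```text
clock: 4.08
eef_pos: [653.1, 193.6, 264.5]
tcp_rot: [-3.139, 0.001, 2.256]
contact_force: [-0.9, 0.7, 0.4]
opening: 0.002
```

```bash
python3 -c "
from h import *
where([0,62,86])"
```

```text
t 4.08 tip stand [-7.3 64.7 91.5] yaw err 0.002 F stand [-1.06 -0.27  0.42] open 0.0
shift [-7.3 -2.7  5.5]
```

>>> step_arm --commands '[[[-2, -1, 2], 0, 0], [[-2, -1, 2], 0, 0], [[-2, 0, 2], 0, 0], [[-2, 0, 1], 0, 0], [[-2, 0, 1], 0, 0], [[0, 0, 0], 0, 0]]'

```text
clock: 4.82
eef_pos: [658.4, 184.2, 256.4]
tcp_rot: [-3.139, 0.002, 2.256]
contact_force: [1.2, 0.8, 0.5]
opening: 0.004
```

```bash
python3 -c "
from h import *
where([6,62,82])"
```

```text
t 4.83 tip stand [ 3.4 63.1 83.4] yaw err 0.003 F stand [0.13 1.47 0.49] open 0.0
shift [-2.6 -1.1  1.4]
```

>>> step_arm --commands '[[[-2, 0, 1], 0, 0], [[-2, 0, 2], 0, 0], [[-2, 0, 2], 0, 0], [[-2, 0, 2], 0, 0], [[-1, 0, 2], 0, 0], [[-1, 0, 2], 0, 0], [[0, 0, 0], 0, 0]]'

```text
clock: 5.7
eef_pos: [665.3, 175.6, 244.6]
tcp_rot: [-3.139, 0.002, 2.256]
contact_force: [0.0, -0.6, 1.2]
opening: 0.003
```

```bash
python3 - <<'E'
from h import *
where([15,63,70])
b=grab_frame("scene")[200:280,245:345];a=grab_frame("top")[130:220,155:245]
b=cv2.resize(b,(500,400),interpolation=cv2.INTER_CUBIC);a=cv2.resize(a,(290,290),interpolation=cv2.INTER_CUBIC)
o=np.zeros((400,795,3),np.uint8);o[:,:500]=b;o[:290,505:]=a
cv2.imwrite("pics/p2.png",o)
E
```

```text
t 5.7 tip stand [14.5 63.  71.6] yaw err 0.003 F stand [ 0.5  -0.38  1.24] open 0.0
shift [-0.5 -0.   1.6]
```

View pics/p2.png

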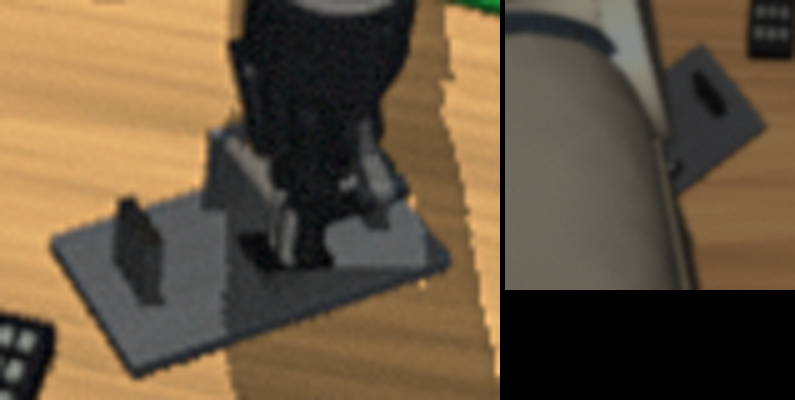

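>>> step_arm --commands '[[[-1, 0, 2], 0, 0], [[0, 0, 2], 0, 0], [[0, 0, 2], 0, 0], [[0, 0, 0], 0, 0]]'

```text
clock: 6.3
eef_pos: [666.0, 174.8, 238.5]
tcp_rot: [-3.14, 0.002, 2.256]
contact_force: [0.6, -0.2, 0.3]
opening: -0.001
```

```bash
python3 -c "
from h import *
where([16,63,160])"
```

```text
t 6.3 tip stand [15.7 63.  65.5] yaw err 0.003 F stand [0.51 0.34 0.3 ] open -0.0
shift [ -0.5  -0.2 -94.5]
```

>>> step_arm --commands '[[[0, 0, -5], 0, 0], [[0, 1, -15], 0, 0], [[0, 0, -30], 0, 0], [[0, 0, -30], 0, 0], [[0, 0, -25], 0, 0], [[20, -10, 0], 0, 0], [[30, -15, 0], 0, 0], [[25, -15, 0], 0, 0], [[10, -15, 0], 0, 0], [[0, 0, 0], 0, 0]]'

```text
clock: 7.55
eef_pos: [568.2, 208.5, 356.6]
tcp_rot: [3.136, 0.004, 2.256]
contact_force: [0.6, -0.4, -0.5]
opening: 0.004
```

```bash
python3 - <<'E'
from h import *
where([-60,0,105])
b=grab_frame("scene")[190:270,245:345]
cv2.imwrite("pics/p3.png",cv2.resize(b,(600,480),interpolation=cv2.INTER_CUBIC))
E
```

```text
t 7.55 tip stand [-71.9   9.8 183.6] yaw err 0.003 F stand [ 0.68  0.2  -0.46] open 0.0
shift [-11.6 -10.3  78.6]
```

View pics/p3.png

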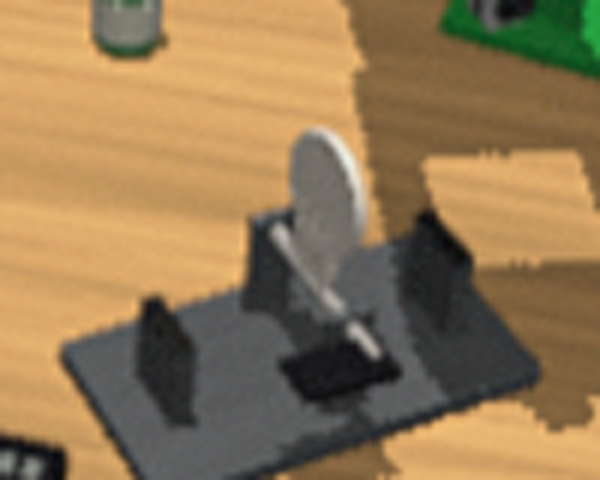

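The paddle stands nearly vertical (tip at crop (320,135)), the lever is level, and the stand has not moved. Next I'll push from the -x side.

>>> step_arm --commands '[[[0, -4, 20], 0, 0], [[0, -3, 25], 0, 0], [[0, -3, 25], 0, 0], [[-8, 0, 6], 0, 0], [[-10, 0, 0], 0, 0], [[-6, 0, 0], 0, 0], [[-4, 0, 0], 0, 0], [[0, 0, 0], 0, 0]]'

```text
clock: 8.6
eef_pos: [588.1, 179.1, 284.8]
tcp_rot: [3.124, 0.009, 2.254]
contact_force: [0.3, -0.1, -1.2]
opening: 0.0
```

```bash
python3 -c "
from h import *
where([-20,0,110])"
```

```text
t 8.6 tip stand [-35.8   8.7 111.9] yaw err -0.0 F stand [ 0.23  0.16 -1.21] open 0.0
shift [-15.8  -8.7   1.9]
```

>>> step_arm --commands '[[[-4, -3, 0], 0, 0], [[-4, -3, 0], 0, 0], [[-4, -2, 0], 0, 0], [[-4, 0, 0], 0, 0], [[-4, 0, 0], 0, 0], [[-4, 0, 0], 0, 0], [[-4, 0, 0], 0, 0], [[-4, 0, 1], 0, 0], [[0, 0, 0], 0, 0]]'

```text
clock: 9.72
eef_pos: [602.8, 147.5, 284.3]
tcp_rot: [3.124, 0.009, 2.254]
contact_force: [-0.2, 0.0, 0.4]
opening: 0.003
```

```bash
python3 -c "
from h import *
where([4.4,0,109])"
```

```text
t 9.72 tip stand [ -2.    0.2 111.3] yaw err 0.0 F stand [-0.18 -0.15  0.42] open 0.0
shift [-6.4 -0.2  2.4]
```

>>> step_arm --commands '[[[-4, 0, 1], 0, 0], [[-4, 0, 1], 0, 0], [[-3, 0, 2], 0, 0], [[-3, 0, 2], 0, 0], [[-3, 0, 2], 0, 0], [[-3, 0, 2], 0, 0], [[-3, 0, 2], 0, 0], [[0, 0, 0], 0, 0]]'

```text
clock: 10.72
eef_pos: [618.5, 128.4, 271.5]
tcp_rot: [3.124, 0.009, 2.254]
contact_force: [-0.7, -0.4, 0.2]
opening: 0.004
```

```bash
python3 -c "
from h import *
where([32,0,88])"
```

```text
t 10.72 tip stand [22.7  0.4 98.5] yaw err 0.0 F stand [-0.19 -0.8   0.16] open 0.0
shift [-9.2 -0.6 10.6]
```

>>> step_arm --commands '[[[-3, 0, 3], 0, 0], [[-3, 0, 3], 0, 0], [[-2, 0, 3], 0, 0], [[-2, 0, 3], 0, 0], [[-1, 0, 3], 0, 0], [[-1, 0, 3], 0, 0], [[-1, 0, 3], 0, 0], [[0, 0, 3], 0, 0], [[0, 0, 0], 0, 0]]'

```text
clock: 11.85
eef_pos: [627.9, 117.8, 245.8]
tcp_rot: [3.124, 0.009, 2.254]
contact_force: [-0.4, -0.0, -0.2]
opening: -0.006
```

```bash
python3 -c "
from h import *
where([40,0,68])"
```

```text
t 11.85 tip stand [36.9  0.9 72.9] yaw err 0.001 F stand [-0.21 -0.29 -0.19] open -0.01
shift [-3.  -1.   4.9]
```

Now I'll press down in small steps, watching the force.

>>> step_arm --commands '[[[-1, 0, 2], 0, 0], [[-1, 0, 2], 0, 0], [[-1, 0, 2], 0, 0], [[0, 0, 2], 0, 0], [[0, 0, 0], 0, 0]]'

```text
clock: 12.48
eef_pos: [630.0, 115.4, 237.4]
tcp_rot: [3.124, 0.009, 2.254]
contact_force: [0.5, 0.6, 0.5]
opening: -0.003
```

```bash
python3 -c "
from h import *
where([42,0,62])"
```

```text
t 12.47 tip stand [40.1  1.1 64.5] yaw err 0.001 F stand [-0.12  0.72  0.47] open -0.0
shift [-1.9 -1.2  2.5]
```

>>> step_arm --commands '[[[0, 0, 1.5], 0, 0], [[0, 0, 1.5], 0, 0], [[0, 0, 0], 0, 0]]'

```text
clock: 12.85
eef_pos: [630.2, 115.5, 236.2]
tcp_rot: [3.123, 0.009, 2.254]
contact_force: [-0.8, -0.7, 0.2]
opening: -0.001
```

```bash
python3 -c "
from h import *
where([42,0,62])"
```

```text
t 12.85 tip stand [40.2  1.4 63.2] yaw err 0.001 F stand [ 0.04 -1.07  0.21] open -0.0
shift [-1.7 -1.4  1.2]
```

>>> step_arm --commands '[[[0, 0, 2], 0, 0], [[0, 0, 2], 0, 0]]'

```text
clock: 13.1
eef_pos: [630.5, 115.6, 235.5]
tcp_rot: [3.123, 0.009, 2.254]
contact_force: [-11.1, -1.9, 27.1]
opening: 0.0
```

```bash
python3 -c "
from h import *
where([42,0,62])"
```

```text
t 13.1 tip stand [40.4  1.7 62.5] yaw err 0.001 F stand [-5.56 -9.84 27.06] open 0.0
shift [-1.6 -1.7  0.5]
```

The 27 N reading means it is against the end stop. I'll back off and check.

>>> step_arm --commands '[[[0, 0, -2], 0, 0], [[0, 0, -20], 0, 0], [[0, 0, -40], 0, 0], [[10, 0, -40], 0, 0], [[50, 0, -20], 0, 0], [[55, 0, 0], 0, 0], [[55, 0, 0], 0, 0], [[0, 0, 0], 0, 0]]'

```text
clock: 14.1
eef_pos: [518.7, 250.1, 366.8]
tcp_rot: [3.115, 0.011, 2.252]
contact_force: [-0.9, -0.3, -0.1]
opening: -0.0
```

```bash
python3 - <<'E'
from h import *
where()
b=grab_frame("scene");a=grab_frame("top")
cv2.imwrite("pics/s_end.png",b);cv2.imwrite("pics/t_end.png",a)
o=np.zeros((574,790,3),np.uint8)
o[:280,:400]=cv2.resize(b[210:280,245:345],(400,280),interpolation=cv2.INTER_CUBIC)
o[:328,410:770]=cv2.resize(a[135:217,155:245],(360,328),interpolation=cv2.INTER_CUBIC)
o[285:573,:384]=cv2.resize(b,(384,288)); o[335:572,400:716]=cv2.resize(a,(316,237))
cv2.imwrite("pics/p4.png",o)
E
```

```text
t 14.1 tip stand [-134.2    1.2  193.8] yaw err -0.002 F stand [-0.35 -0.88 -0.09] open -0.0
```

View pics/p4.png

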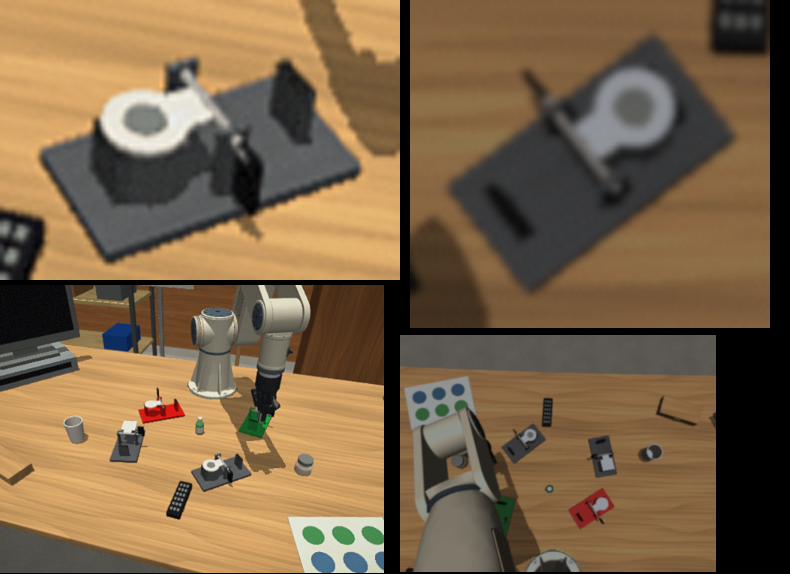

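```bash
python3 - <<'E'
from h import *
for a in (np.pi,np.pi-.1,np.pi-.2):
    X=S(P,[(-45*np.cos(a)-2.5*np.sin(a)*0,0,60+45*np.sin(a)+2.5)])
    print(round(a,2),(proj("scene",X)[0]-[245,210])*4,(proj("top",X)[0]-[155,135])*4)
b0=cv2.imread("pics/scene0.png");b=cv2.imread("pics/s_end.png")
d=cv2.absdiff(b0,b).max(2)
for n,(u,v) in dict(stand_edge=(290,262),square=(170,208),remote=(239,286),cup=(98,192),bottle=(266,188),jar=(405,240),red=(215,162)).items():
    print(n,d[v-18:v+18,u-18:u+18].mean().round(1))
print(sign_off())
E
```

```text
3.14 [140.55058584 119.80865275] [221.88862683 108.27576618]
3.04 [141.29710978 114.56583099] [221.00314366 106.93090967]
2.94 [142.670431  109.1480116] [219.59984106 105.97770638]
stand_edge 19.8
square 4.2
remote 4.9
cup 5.1
bottle 5.4
jar 5.2
red 6.1
the job is handed in; nothing more can be done
None
```

The round paddle now lies flat on the opposite rest with its raised-pad face up, and I've handed the job in. It took about 14 s of the 51 s allowed.

- **What I did:** I pushed the thumb lever with the closed fingertips until the paddle stood nearly upright. Then I pushed the disc over from the other side and pressed it slowly down to its end stop, and moved the arm clear.
- **Paddle position:** In the last pictures the pad face is up and the lever hangs down. The disc centre sits at about (140,120) in the enlarged view, matching the (140.6,119.8) calculated for fully over.
- **Stand:** Its corners sit where they were at the start, as far as the top view shows.
- **Everything else:** The square marker, remote, cup, bottle, jar and red look-alike show only noise-level change. The arm partly blocked the view of the green look-alike in the last pictures, so I did not check it. The arm never went near it at low height.
- **Force spike at the end:** The final press briefly reached about 27 N downward with 11 N sideways. That sideways force is above the 5 N at which the stand can slide, but no movement showed in the pictures.

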